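# Emboss a round blank in the hand press and hold the die shut

## Task

Emboss the round blank: lay it flat in the nest of the press's slide bed, push the bed fully home under the die, then pull the sprung handle down to the bottom of its travel so that the die bears firmly on the blank. Finish while still holding the handle hard down (do not let it up: the impression needs the dwell), and leave everything else on the table where it is.

Things in the scene. Friction and masses are not known exactly. Their poses are not given: they have to be found in the camera images.
- press: Grey cast-iron hand press, bolted down. Origin: on the table below the die; z up, its front (-x) faces the robot, the slide bed runs out to +y. In mm: head x -35 to 110, y -35 to 35, z 100 to 170 (lever fork to y +-50), column behind; base and bed guides x -75 to 110, y -60 to 200, at most 30 high. Brass die, 54 across, hangs under the head, face 65 above the table when up.
- nest (a point): Centre of the nest floor (dark 52 mm disc) on the slide bed, 32 mm above the table: the blank's underside lies here. Axes parallel to the press's. Steel lips 3.5 mm high, 34 mm from the centre (3 mm clear of the blank), stand on the +y and -y sides; gaps 40 mm wide towards the press's +x and -x leave room for fingers. Bed plate 100 mm wide (x), its top 30 mm above the table.
- bed_knob (a point): Middle of the black upright knob by which the bed is pushed: 22 mm diameter, 26 mm tall (top 64 mm, underside 38 mm, this point 51 mm above the table), 100 mm from the nest centre towards +y of the press. It moves with the bed.
- bed (a joint): Travel of the slide bed in m along the press's +y: 0 = fully home against its stop, nest under the die; starts pulled out at 0.12 to 0.15 (limit 0.155). Slides with about 3 N of friction and stays where it is left.
- handle (a point): Middle of the black cross grip at the lever's end: a round bar 24 mm thick, 100 mm long, parallel to the press's y. Lever up: 296 mm above the table, 111 mm in front (-x) of the press's origin; down on a blank: about 150 mm above the table, 170 mm in front. A 16 mm shaft joins its middle from behind and widens 100 mm from the grip into a fork either side of the head.
- pivot (a point): Axis of the lever, at x 30 mm, z 155 mm in the press's frame; the axis runs along the press's y. The grip swings about it at 200 mm radius, from 45 degrees above level, forward and down.
- lever (a joint): Angle of the lever in rad: 0 = up, as its spring leaves it; grows as the handle comes down. Drives the die down 32 mm per rad; the die meets a blank at about 0.81, the end stop is at 0.865. The spring takes 5 to 10 N on the handle on the way, about 9 N at the bottom, and throws the handle up when let go; above 9 N, each newton puts about 6 N on the blank.
- ram: The ram with the brass die, 54 mm across. Origin: centre of the die's face; z up. It moves only up and down, driven by the lever.
- blank_round: The blank to emboss: white board, round, 62 mm diameter, 7 mm thick, lying flat among two other white blanks of other shapes. Origin: centre of its underside; z up.
- blank_hex: Hexagonal white blank, 62 mm across flats, 7 mm thick; leave alone. Origin: centre of its underside.
- blank_square: Square white blank, 60 mm, 7 mm thick; leave alone. Origin: centre of its underside.
- coaster_a: Finished round coaster, 95 mm diameter, 5 mm thick; leave alone. Origin: centre of its underside.
- coaster_b: Finished round coaster, 95 mm diameter, 5 mm thick; leave alone. Origin: centre of its underside.
- ink_jar: Small ink jar with a metal cap, 38 mm diameter, 36 mm high; leave alone. Origin: centre of its underside.
- dropper: Amber dropper bottle, 38 mm diameter, 107 mm high; leave alone. Origin: centre of its underside.
- tumbler: Glass tumbler, 70 mm diameter, 85 mm high; leave alone. Origin: centre of its underside.
- brush: Paint brush, 175 mm long, 9 mm thick, lying along its x; leave alone. Origin: under its middle.
Mind the look-alikes: they are no part of the job. What is shaped like the blank_round but blue or pink is not meant.

How it is judged:
By the outcome, as a careful person would: the job done as asked, in the order asked, and still so for the second after the job is handed in, while the arm keeps its last pose, push and grip.
It also fails if it takes over 72 s, if anything falls off the work surface, if the arm or the gripper's body presses on something with over 40 N, if the wrist force passes 120 N, or if a joint passes its speed limit or range.

## Robot

A 6-joint arm with a two-finger parallel gripper is mounted at the origin on the work surface. World frame = base frame: x ahead of the robot, y to its left, z up, the work surface at z = 0. Lengths are in m, angles in rad, forces in N, time in s.
With the tool pointing down it reaches from about 0.225 to 0.725 m from the base axis. Payload 3.1 kg.
Tool frame: the origin (TCP) lies on the centre line of the jaws, within the pads' length; the fingertips stand 11 mm ahead of it and the grasp point (between the pads) lies 8 mm behind it (arm.finger_overhang is the distance from the TCP to the fingertips, in m); z points along the fingers, y is the line along which they close (so a half turn about z gives the same grasp; the last joint's range is limited). The gripper opens to 85 mm and grips with 20 to 120 N. Pads are 22 mm wide; open, the fingers measure 114 mm over their backs; the gripper's body (76 mm by 85 mm) begins 54 mm behind the grasp point. The pads swing forward as they close: fully open they stand 13 mm farther back than shut.
Start: joints at [0.973, 0.048, 0.099, 1.622, 0, 1.443], TCP at [0.238, 0.468, 0.219] pointing down, gripper open.
Joint ranges: [-2.91, 2.91], [-0.99, 1.94], [-1.21, 1.42], [-2.12, 2.29], [-1.49, 1.47], [-3.14, 3.14]. Speed limits (rad/s): [2.79, 2.79, 3.14, 3.14, 3.14, 3.14].

## Interface

Orientations are given as a rotation vector (axis times angle).
In Python, from workcell import arm gives the robot as it stands. The module is installed in compiled form; this text tells all that it offers.
- The arm moves only by the tool jog_arm, never from a script. Its argument "series" is a list of rows, each a list of 7 numbers: the shift along the tool's x, y, z in cm, then the turn, a rotation vector about the tool's x, y, z in rad, then the opening, from 0 (shut) to 1 (fully open). In form: [[tx, ty, tz, rx, ry, rz, fingers], ...]. A call has 1 to 5 rows; each row is the pose to reach, as a shift and turn from the pose commanded when the call began, along the tool's axes at that moment; what a row does not reach only later rows make up. A row lasts 1/10 s, in which the tool goes at most 50 mm and 8.59 degrees, less where a joint would pass 70% of its speed; a pose out of reach is approached as far as the arm can. A call with a gripper value outside its range is refused whole. The fingers move at their own pace and stop on an object; "grip_force" is the grip in N (left out, the last holds). Time passes only in rows, so rows that repeat a pose let the fingers close. It gives the time, the measured TCP pose, the force, the opening and the grip force at its end, in the units of the state.
- arm.get_obs(): the state, without advancing time (a new reading comes with each control period).
- arm.read_camera(name): name is "scene" or "side" or "wrist"; returns a dict with "color" (384x512x3 uint8, red, green, blue), "range_z" (384x512 float32, m along the optical axis (not along the pixel's ray), 0 where there is no reading), "fx", "fy", "cx", "cy" (pixels), "R" (3x3) and "t" (3): a world point X has camera coordinates R X + t; the wrist camera has in their place "tool_from_camera" (4x4, takes a point from camera to tool coordinates, whose origin is the TCP and whose axes are the flange's). Camera axes: x right, y down, z forward; pixel columns grow to the right and rows downward; lengths in m; the calibration is good to about 2 mm. A picture is of the moment at which its call begins: read the wrist's pose just before it.
- arm.finish_job(): hands the job in; it is judged then, once.
The state is a dict: "time": time; "q": joint angles; "dq": joint speeds; "joint_torque": joint torques, N m; "eef_pos": TCP position; "orientation": TCP orientation; "wrist_force": force on the tool from outside, world axes, zero at the start; "ft_torque": the same for the moment, N m; "opening": finger opening in m; "gripper_force": force on a finger pad.
Only numpy, scipy, OpenCV 4.12 (cv2) and the standard library are available. Lean on these libraries where they do the work, as an engineer would, in place of code of your own. Each camera call takes 0.05 s, during which the arm holds its last target. There are 200 camera calls.

## Working session

There is one attempt and no reset: what is moved stays moved. The work goes in short steps, Python scripts to look and compute and a tool call to move; the robot and the scene stay as the last step left them, time stands still between calls to the robot, and variables do not carry over. Pictures are saved under pics/ and viewed, at most 10 in all, crops included, and the job is handed in when it is done.

Besides the shell and the picture viewer there is one more tool, called after "Request:" as name([rows], argument=value, ...), one row to a line, values as JSON. jog_arm: Moves the arm, as the interface text tells. Its arguments: {"type":"object","properties":{"series":{"type":"array","items":{"type":"array","items":{"type":"number"}}},"grip_force":{"type":"number"}},"required":["series"]}

```bash
mkdir -p pics
cat > h.py <<'E'
import numpy as np, cv2
from workcell import arm
from scipy.spatial.transform import Rotation as Ro
def pts(c):
    h,w=c["range_z"].shape; u,v=np.meshgrid(np.arange(w),np.arange(h)); z=c["range_z"]
    P=np.stack([(u-c["cx"])/c["fx"]*z,(v-c["cy"])/c["fy"]*z,z],-1)
    return (P-c["t"])@c["R"]   # R^T (P-t)
def ray(c,u,v,zp):
    d=c["R"].T@np.array([(u-c["cx"])/c["fx"],(v-c["cy"])/c["fy"],1]); o=-c["R"].T@c["t"]
    return o+d*(zp-o[2])/d[2]
def rel(target,Rt=None):
    o=arm.get_obs(); R=Ro.from_rotvec(o["orientation"])
    d=R.inv().apply(np.array(target)-o["eef_pos"])*100
    r=(R.inv()*Rt).as_rotvec() if Rt is not None else None
    return d,r
E
python3 - <<'E'
from h import *
for n in("scene","side"):
    c=arm.read_camera(n); cv2.imwrite(f"pics/{n}.png",c["color"][:,:,::-1])
    np.savez(f"{n}.npz",**c); print(n,c["fx"],c["cx"],c["cy"],-c["R"].T@c["t"],c["R"][2])
o=arm.get_obs();print(o)
E
```

```text
scene 375.3891298218376 260.4349229408808 192.9863263497614 [1.3136007  0.45343064 1.01181304] [-0.64009132 -0.34986972 -0.68401337]
side 389.3348802175256 254.40162157776035 190.43866413106957 [ 0.29367061 -0.72704089  1.08465393] [ 0.21588611  0.62014526 -0.75419695]
{'time': 0.1, 'q': array([ 9.73198389e-01,  4.86645322e-02,  9.77207374e-02,  1.62198549e+00,
       -7.31452729e-05,  1.44297904e+00]), 'dq': array([-0.00124464, -0.00246024,  0.00270675,  0.00070882, -0.00133468,
       -0.00048471]), 'joint_torque': array([ 2.03401090e-03, -3.39852691e+01,  3.20935321e+01,  1.59151998e-02,
       -1.58983066e-04,  1.13040943e-05]), 'eef_pos': array([0.23737089, 0.46761604, 0.21792362]), 'orientation': array([-0.73100201, -3.05465309,  0.00317254]), 'wrist_force': array([ 0.1706153 , -0.60981659, -0.47916034]), 'ft_torque': array([-0.02939191, -0.03923578,  0.0015729 ]), 'gripper_force': 0.0, 'opening': 0.08520140923616341}
```

View pics/scene.png

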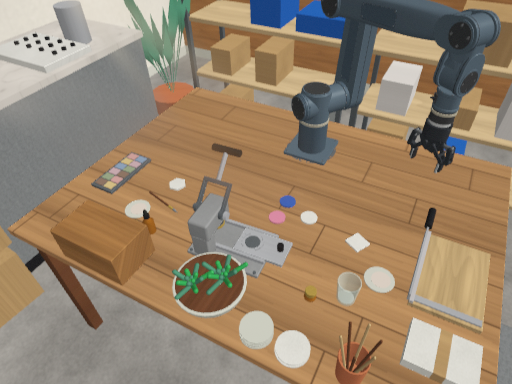

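View pics/side.png

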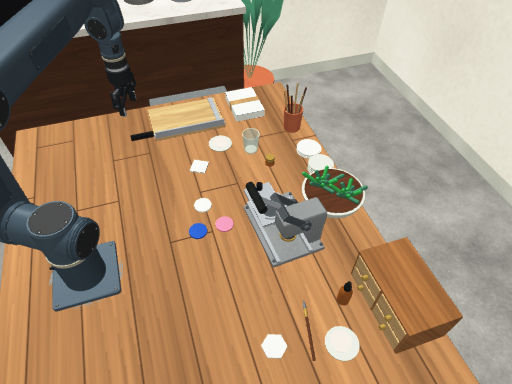

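Scene view: the round blank candidates are white disc (309,217), coasters (379,279) and (137,208), square (357,242), hex (177,184), blue disc (288,201), pink disc (278,217), and white stacks (256,330) and (292,348). By size and colour I choose (309,217), which is (203,205) in the side view. The press head is at (210,220), nest disc (253,241), knob (280,247) and grip (227,150).

Run:
```python
from h import *
S={n:dict(np.load(n+".npz")) for n in("scene","side")}
def comp(c,mask,near,r):
    m=mask.astype(np.uint8); n,l,st,ce=cv2.connectedComponentsWithStats(m)
    out=[(st[i],ce[i],l==i) for i in range(1,n) if np.hypot(*(ce[i]-near))<r and st[i][4]>8]
    return out
for n,near in(("scene",(309,217)),("side",(203,205))):
    c=S[n]; im=c["color"].astype(int); mask=(im.min(2)>190)
    for st,ce,m in comp(c,mask,near,12):
        p=ray(c,*ce,0.007); e=pts(c)[m]; print(n,"blank",st,ce,p,np.ptp(e,0))
# press edges: depth points per view
for n in S:
    c=S[n]; P=pts(c); im=c["color"].astype(int)
    near={"scene":[(227,150),(280,247),(253,241)],"side":[(257,198),(254,187),(265,190)]}[n]
    dark=(im.max(2)<60)
    for st,ce,m in comp(c,dark,near[0],90):
        e=P[m]; print(n,"dark",st,ce,np.median(e,0).round(4),e.min(0).round(3),e.max(0).round(3))
# base of press: grey points height 0.02..0.035
for n in S:
    c=S[n];P=pts(c); im=c["color"].astype(int)
    m=(P[...,2]>.015)&(P[...,2]<.036)&(np.ptp(im,2)<25)&(P[...,0]>.3)&(P[...,0]<.9)&(abs(P[...,1])<.4)
    for st,ce,mm in comp(c,m,(250,235),400):
        if st[4]<150: continue
        e=P[mm][:,:2].astype(np.float32); print(n,"base",st,ce,cv2.minAreaRect(e))
big=cv2.resize(S["scene"]["color"][130:300,170:340,::-1],None,fx=3.5,fy=3.5,interpolation=cv2.INTER_CUBIC);cv2.imwrite("pics/crop1.png",big)
```

```text
scene blank [301 212  16  12 151] [308.53642384 217.04635762] [0.40757499 0.15622473 0.007     ] [0.93049936 0.32718585 1.00959148]
side blank [194 198  17  14 186] [202.27419355 204.33333333] [0.40518603 0.15407887 0.007     ] [0.05830777 0.07079706 0.01519685]
scene dark [292  97  12  23 205] [297.5804878 108.0097561] [ 0.0697 -0.0478  0.2268] [ 0.043 -0.085  0.178] [ 0.099 -0.011  0.272]
side dark [246 182  22  32 323] [256.47678019 196.15170279] [ 0.5144 -0.1024  0.3049] [ 0.294 -0.727  0.028] [0.62  0.147 1.085]
side dark [279 196  18   9  67] [285.95522388 200.64179104] [ 0.6269 -0.0561  0.1848] [ 0.598 -0.076  0.163] [ 0.664 -0.052  0.228]
side dark [284 216  27  14 125] [296.224 221.824] [ 0.6242 -0.1422  0.192 ] [ 0.294 -0.727  0.146] [ 0.675 -0.136  1.085]
scene base [ 212  218   81   58 2316] [249.98013817 245.44041451] ((0.6396777033805847, 0.02976951003074646), (0.17994320392608643, 0.27026820182800293), 3.5064003467559814)
scene base [275 330  35  31 707] [294.04384724 343.70721358] ((0.866830587387085, 0.3045599162578583), (0.06616772711277008, 0.09254045784473419), 0.08736298233270645)
side base [297 139  30  33 409] [310.46943765 154.27383863] ((0.8662750124931335, 0.25753289461135864), (0.18917395174503326, 0.06755637377500534), 89.71665954589844)
side base [258 182  17  18 164] [266.5304878  190.72560976] ((0.6408249735832214, 0.12990237772464752), (0.07176604866981506, 0.053444307297468185), 44.956233978271484)
side base [ 244  189   80   75 1495] [277.15585284 233.87759197] ((0.634292721748352, 0.005500391125679016), (0.1814458817243576, 0.32339808344841003), 4.181665420532227)
```

View pics/crop1.png

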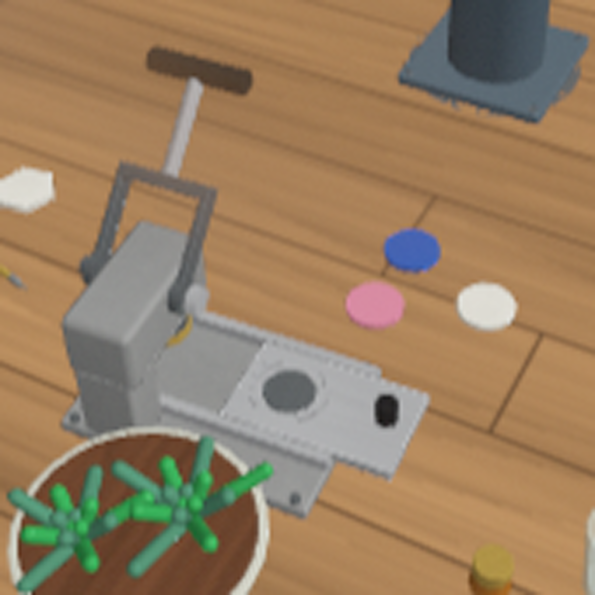

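The crop confirms that the plain white disc at crop (487,306) is round and distinct from the blue and pink ones. The nest is at (289,391), the knob at (386,410), and the grip runs from (148,58) to (250,82).

Run:
```python
from h import *
S={n:dict(np.load(n+".npz")) for n in("scene","side")}
c=S["scene"]; im=c["color"].astype(int); P=pts(c)
for name,(x0,y0,x1,y1),th,z in(("nest",(243,232,263,250),130,.032),("knob",(274,240,288,254),60,.051),("grip",(208,138,246,162),75,.296)):
    m=np.zeros(im.shape[:2],bool); m[y0:y1,x0:x1]=im[y0:y1,x0:x1].max(2)<th
    n,l,st,ce=cv2.connectedComponentsWithStats(m.astype(np.uint8))
    i=1+np.argmax(st[1:,4]); e=P[l==i]
    ok=abs(e[:,2]-z)<.03
    print(name,st[i],ce[i],ray(c,*ce[i],z),np.median(e,0),len(e))
    if name=="grip":
        q=np.argwhere(l==i)[:,::-1].astype(np.float32); vx,vy,a,b=cv2.fitLine(q,cv2.DIST_L2,0,.01,.01).ravel()
        p1=ray(c,a-15*vx,b-15*vy,.296);p2=ray(c,a+15*vx,b+15*vy,.296); d=p2-p1; print("yaw of y axis dev (deg)",np.degrees(np.arctan2(-d[0],d[1])))
        e=e[ok]; print(e.min(0),e.max(0),np.median(e,0))
d=dict(S["side"]);im=d["color"].astype(int)
for name,(x0,y0,x1,y1),th,z in(("grip",(240,176,275,216),60,.296),("knobside",(255,178,268,192),45,.064)):
    m=np.zeros(im.shape[:2],bool); m[y0:y1,x0:x1]=im[y0:y1,x0:x1].max(2)<th
    q=np.argwhere(m)[:,::-1].astype(np.float32); print(name,len(q),q.min(0),q.max(0),ray(d,*q.mean(0),z))
cv2.imwrite("pics/crop2.png",cv2.resize(S["side"]["color"][165:265,180:340,::-1],None,fx=5,fy=5,interpolation=cv2.INTER_CUBIC))
```

```text
nest [245 236  15  12 144] [252.20833333 241.47916667] [0.61955157 0.03859653 0.032     ] [0.62120264 0.03996712 0.03428321] 144
knob [278 243   5   9  40] [279.975 246.9  ] [0.61183477 0.13770073 0.051     ] [0.61915369 0.14040766 0.06171922] 40Traceback (most recent call last):
  File "<stdin>", line 7, in <module>
    return _wrapfunc(a, 'argmax', axis=axis, out=out, **kwds)
    return bound(*args, **kwds)
ValueError: attempt to get argmax of an empty sequence
```

Run:
```python
from h import *
S={n:dict(np.load(n+".npz")) for n in("scene","side")}
for n,(x0,y0,x1,y1),th in(("scene",(208,138,246,162),110),("side",(240,176,275,216),60)):
    c=S[n]; im=c["color"].astype(int)
    m=np.zeros(im.shape[:2],bool); m[y0:y1,x0:x1]=im[y0:y1,x0:x1].max(2)<th
    k,l,st,ce=cv2.connectedComponentsWithStats(m.astype(np.uint8)); i=1+np.argmax(st[1:,4])
    q=np.argwhere(l==i)[:,::-1].astype(np.float32); vx,vy,a,b=cv2.fitLine(q,cv2.DIST_L2,0,.01,.01).ravel()
    t=(q-[a,b])@[vx,vy]; mid=np.array([a,b])+(t.min()+t.max())/2*np.array([vx,vy])
    d=ray(c,a+15*vx,b+15*vy,.296)-ray(c,a-15*vx,b-15*vy,.296)
    print(n,st[i],mid,ray(c,*mid,.296),np.degrees(np.arctan(-d[0]/d[1])), np.median(pts(c)[l==i],0))
```

```text
scene [212 144  30  13 197] [226.44382 149.71097] [ 0.51440422 -0.10338735  0.296     ] 3.5144552888051273 [ 0.5238566  -0.09526707  0.30490481]
side [246 182  22  32 323] [256.8115  196.95033] [ 0.51824262 -0.1022072   0.296     ] -0.8659313884307747 [ 0.51441657 -0.1024422   0.3049409 ]
```

```bash
cat >> h.py <<'E'
psi=np.radians(4.0)
def Rdown(p=psi):
    s,c=np.sin(p),np.cos(p); return Ro.from_matrix(np.array([[-s,c,0],[c,s,0],[0,0,-1]]).T)
E
python3 - <<'E'
from h import *
c=dict(np.load("scene.npz"))
for n,p in(("blue",(288,202)),("pink",(277.5,217)),("square",(358,242)),("coasterA",(379,279))): print(n,ray(c,*p,.007))
print(rel([.406,.155,.14],Rdown()))
E
```

```text
blue [0.37027309 0.05660225 0.007     ]
pink [0.45872791 0.05515002 0.007     ]
square [0.43926307 0.35123068 0.007     ]
coasterA [0.55357093 0.45372706 0.007     ]
(array([-29.18950506, -20.22468168,   7.82953672]), array([-2.03594422e-03,  9.14240077e-04,  1.03120218e+00]))
```

Request:
jog_arm([
  [-4,-2.8,0,0,0,0.14,1],
  [-8,-5.5,1,0,0,0.28,1],
  [-12,-8.3,2,0,0,0.42,1],
  [-16,-11,3,0,0,0.56,1],
  [-20,-13.8,4,0,0,0.7,1],
])

```text
time: 0.6
eef_pos: [0.3538, 0.2528, 0.1781]
orientation: [-1.741, -2.615, 0.0]
wrist_force: [1.0, 0.6, -0.3]
opening: 0.0854
gripper_force: 0.0
```

Run:
```python
from h import *
print(rel([.406,.155,.14],Rdown()))
```

```text
(array([-11.03840561,   1.04380116,   3.81382478]), array([-2.69112936e-04,  9.32261577e-05,  3.26164969e-01]))
```

Request:
jog_arm([
  [-4,0.3,1.3,0,0,0.13,1],
  [-8,0.7,2.6,0,0,0.26,1],
  [-11,1,3.8,0,0,0.33,1],
  [-11,1,3.8,0,0,0.33,1],
])

```text
time: 1.0
eef_pos: [0.4054, 0.1539, 0.1384]
orientation: [-2.147, -2.291, 0.007]
wrist_force: [-0.2, 0.1, 0.1]
opening: 0.0858
gripper_force: 0.0
```

```bash
cat >> h.py <<'E'
def wrist():
    o=arm.get_obs(); c=arm.read_camera("wrist"); T=np.eye(4); T[:3,:3]=Ro.from_rotvec(o["orientation"]).as_matrix(); T[:3,3]=o["eef_pos"]
    W=np.linalg.inv(T@c["tool_from_camera"]); c=dict(c); c["R"]=W[:3,:3]; c["t"]=W[:3,3]; return o,c
E
python3 - <<'E'
from h import *
o,c=wrist(); print(o["eef_pos"],o["q"])
im=c["color"].astype(int); cv2.imwrite("pics/w1.png",c["color"][:,:,::-1])
m=(im.min(2)>185).astype(np.uint8); n,l,st,ce=cv2.connectedComponentsWithStats(m)
for i in range(1,n):
    if st[i][4]>300: print(st[i],ce[i],ray(c,*ce[i],.007))
print(rel([.406,.155,.14],Rdown()))
E
```

```text
[0.40540649 0.15390611 0.13844141] [ 2.08936093e-01 -1.90097028e-01 -2.85826579e-01  1.47929688e+00
 -1.31297771e-03  1.71499154e+00]
[ 225  140   53   64 1840] [250.36576087 171.45652174] [0.39849444 0.15746448 0.007     ]
(array([-0.0662025 ,  0.08990705, -0.05615601]), array([-0.00332835,  0.00025735, -0.00217665]))
```

View pics/w1.png

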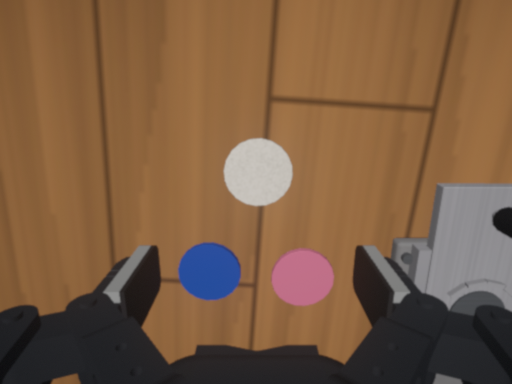

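The wrist view shows the white disc at (258,172), blue at (210,270), pink at (302,277), and part of the nest at the right edge (478,300). The brightness mask lost the right part of the disc, so I'll refit it using saturation.

Run:
```python
from h import *
o,c=wrist()
hsv=cv2.cvtColor(c["color"],cv2.COLOR_RGB2HSV); m=((hsv[...,1]<50)&(hsv[...,2]>140)).astype(np.uint8); m[:, 330:]=0; m[230:]=0
n,l,st,ce=cv2.connectedComponentsWithStats(m); i=1+np.argmax(st[1:,4])
p=ray(c,*ce[i],.007); print(st[i],ce[i],p, "depth med",np.median(pts(c)[l==i],0))
print(rel([p[0],p[1],.013],Rdown()), c["fx"]*.062/c["range_z"][l==i].mean())
```

```text
[ 224  140   69   68 3601] [257.80699806 173.50819217] [0.40498313 0.15768521 0.007     ] depth med [0.40493121 0.15752615 0.00657194]
(array([ 0.09626675,  0.02007376, 12.72800675]), array([-2.06855259e-03, -3.46202895e-04, -1.48856324e-05])) 69.23728
```

Request:
jog_arm([
  [0,0,4.5,0,0,0,0.9],
  [0,0,9,0,0,0,0.85],
  [0,0,11.5,0,0,0,0.82],
  [0,0,12.4,0,0,0,0.82],
  [0,0,12.4,0,0,0,0.82],
], grip_force=30)

```text
time: 1.6
eef_pos: [0.4043, 0.1578, 0.0162]
orientation: [-2.138, -2.3, 0.003]
wrist_force: [0.2, -0.2, -0.4]
opening: 0.0699
gripper_force: 0.0
```

Request:
jog_arm([
  [0,0,0.4,0,0,0,0.82],
  [0,0,0.7,0,0,0,0.82],
  [0,0,0.7,0,0,0,0.82],
])

```text
time: 1.9
eef_pos: [0.4067, 0.1575, 0.0111]
orientation: [2.14, 2.298, 0.003]
wrist_force: [0.1, -0.4, -0.9]
opening: 0.0698
gripper_force: 0.0
```

Request:
jog_arm([
  [0,0,0.1,0,0,0,0.6],
  [0,0,0.1,0,0,0,0.6],
  [0,0,0.1,0,0,0,0.6],
  [0,0,0.1,0,0,0,0.6],
  [0,0,0.1,0,0,0,0.6],
])

```text
time: 2.4
eef_pos: [0.4057, 0.1571, 0.009]
orientation: [-2.141, -2.299, -0.0]
wrist_force: [-0.5, 0.1, -1.0]
opening: 0.0509
gripper_force: 0.0
```

Run:
```python
from h import *
print(arm.finger_overhang)
o,c=wrist(); s=arm.read_camera("side")
a=c["color"][:,:,::-1]; b=cv2.resize(s["color"][150:250,150:250,::-1],(384,384))
cv2.imwrite("pics/w2.png",cv2.resize(np.hstack([a,b]),(800,343)))
```

```text
0.011
```

View pics/w2.png

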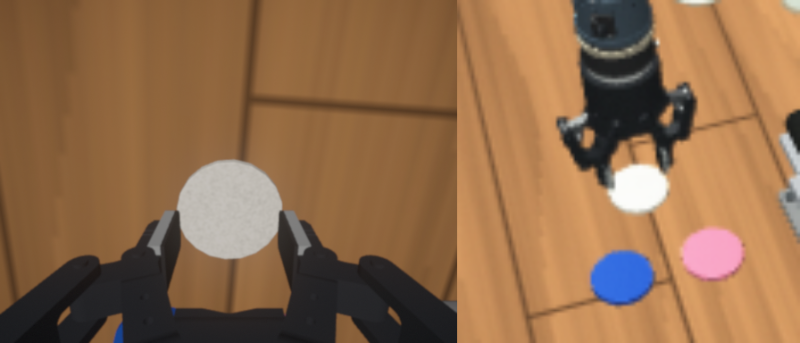

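The wrist half shows the disc at about (230,208), with the fingertips at (170,215) and (290,215) level with its edges. The side half shows the fingers at the disc's far edge. I'll measure where the disc is now.

```bash
cat >> h.py <<'E'
def disc(c,box,zp):
    x0,y0,x1,y1=box; hsv=cv2.cvtColor(c["color"],cv2.COLOR_RGB2HSV); m=np.zeros(hsv.shape[:2],np.uint8)
    m[y0:y1,x0:x1]=((hsv[...,1]<60)&(hsv[...,2]>130))[y0:y1,x0:x1]
    n,l,st,ce=cv2.connectedComponentsWithStats(m); i=1+np.argmax(st[1:,4])
    e=max(cv2.findContours((l==i).astype(np.uint8),0,1)[0],key=len)
    return st[i],ce[i],cv2.minEnclosingCircle(e),ray(c,*ce[i],zp)
E
python3 - <<'E'
from h import *
o,c=wrist(); print(o["eef_pos"]); print(disc(c,(180,120,340,310),.007)); print(c["tool_from_camera"])
for n,b in(("side",(190,190,220,222)),("scene",(290,200,330,235))): print(n,disc(arm.read_camera(n),b,.007))
E
```

```text
[0.40567759 0.15713936 0.00901719]
(array([  198,   179,   118,   111, 10217], dtype=int32), array([256.61583635, 234.13066458]), ((256.8009948730469, 234.54299926757812), 58.9763069152832), array([0.40480883, 0.15896783, 0.007     ]))
[[-5.48434485e-04 -9.58275743e-01 -2.85844887e-01  7.26034363e-02]
 [ 9.99999719e-01 -6.71696286e-04  3.33173451e-04 -9.24864399e-04]
 [-5.11272985e-04 -2.85844624e-01  9.58275842e-01 -1.54462477e-01]
 [ 0.00000000e+00  0.00000000e+00  0.00000000e+00  1.00000000e+00]]
side (array([194, 198,  18,  14, 196], dtype=int32), array([202.50510204, 204.53571429]), ((202.5, 204.5), 8.631438255310059), array([0.40574872, 0.15292452, 0.007     ]))
scene (array([300, 211,  18,  14, 137], dtype=int32), array([309.24087591, 218.32116788]), ((308.47100830078125, 216.9927520751953), 8.529094696044922), array([0.41230004, 0.16093961, 0.007     ]))
```

Request:
jog_arm([
  [0,0,-0.5,0,0,0,0.84],
  [0,0,-0.5,0,0,0,0.84],
  [0,0,-0.5,0,0,0,0.84],
  [0,0,0,0,0,0,0.84],
  [0,0,0.3,0,0,0,0.84],
])

```text
time: 3.15
eef_pos: [0.4054, 0.1571, 0.0055]
orientation: [-2.141, -2.299, 0.001]
wrist_force: [-0.8, 0.1, -0.6]
opening: 0.0719
gripper_force: 0.0
```

Request:
jog_arm([
  [0,0,0.2,0,0,0,0.84],
  [0,0,0.4,0,0,0,0.84],
  [0,0,0.4,0,0,0,0.84],
])

```text
time: 3.45
eef_pos: [0.4052, 0.1571, 0.0015]
orientation: [-2.141, -2.298, 0.001]
wrist_force: [-0.3, -0.1, 0.9]
opening: 0.0713
gripper_force: 0.0
```

Request:
jog_arm([
  [0,0,0,0,0,0,0.62],
  [0,0,0,0,0,0,0.62],
  [0,0,0,0,0,0,0.62],
  [0,0,0,0,0,0,0.62],
  [0,0,0,0,0,0,0.62],
], grip_force=25)

```text
time: 3.95
eef_pos: [0.4058, 0.1572, 0.0021]
orientation: [2.141, 2.299, 0.0]
wrist_force: [-0.2, 1.0, -0.2]
opening: 0.0527
gripper_force: 0.0
```

Run:
```python
from h import *
o,c=wrist(); print(o["eef_pos"],o["opening"]); print(disc(c,(180,100,340,310),.007))
P=pts(c)
m=(c["range_z"]>0)
for rows in (150,180,200,210,220,230,240,250,260,280,300): print(rows,[tuple(P[rows,u].round(3)) for u in (180,190,200,220,257,300,318,330)])
cv2.imwrite("pics/w3.png",cv2.resize(c["color"][150:340,120:400,::-1],None,fx=2.5,fy=2.5))
```

```text
[0.40576387 0.15716882 0.00209238] 0.052681000537330554
(array([  196,   182,   122,   116, 10942], dtype=int32), array([256.47559861, 239.7227198 ]), ((256.7638244628906, 239.98109436035156), 61.0576057434082), array([0.4048079 , 0.15909603, 0.007     ]))
150 [(np.float64(0.365), np.float64(0.2), np.float64(-0.001)), (np.float64(0.37), np.float64(0.2), np.float64(-0.0)), (np.float64(0.375), np.float64(0.201), np.float64(-0.0)), (np.float64(0.384), np.float64(0.201), np.float64(-0.001)), (np.float64(0.402), np.float64(0.203), np.float64(-0.001)), (np.float64(0.423), np.float64(0.204), np.float64(-0.0)), (np.float64(0.431), np.float64(0.205), np.float64(0.0)), (np.float64(0.437), np.float64(0.205), np.float64(-0.001))]
180 [(np.float64(0.365), np.float64(0.185), np.float64(0.0)), (np.float64(0.37), np.float64(0.185), np.float64(-0.001)), (np.float64(0.375), np.float64(0.186), np.float64(-0.0)), (np.float64(0.385), np.float64(0.187), np.float64(0.0)), (np.float64(0.403), np.float64(0.188), np.float64(0.0)), (np.float64(0.424), np.float64(0.189), np.float64(0.0)), (np.float64(0.433), np
[... 3659 characters left out ...]
.407), np.float64(0.136), np.float64(0.007)), (np.float64(0.429), np.float64(0.138), np.float64(0.007)), (np.float64(0.432), np.float64(0.154), np.float64(0.032)), (np.float64(0.431), np.float64(0.166), np.float64(0.052))]
300 [(np.float64(0.378), np.float64(0.157), np.float64(0.056)), (np.float64(0.379), np.float64(0.149), np.float64(0.045)), (np.float64(0.376), np.float64(0.117), np.float64(-0.001)), (np.float64(0.387), np.float64(0.117), np.float64(-0.001)), (np.float64(0.408), np.float64(0.119), np.float64(-0.001)), (np.float64(0.432), np.float64(0.121), np.float64(0.0)), (np.float64(0.442), np.float64(0.121), np.float64(-0.001)), (np.float64(0.431), np.float64(0.16), np.float64(0.055))]
```

View pics/w3.png

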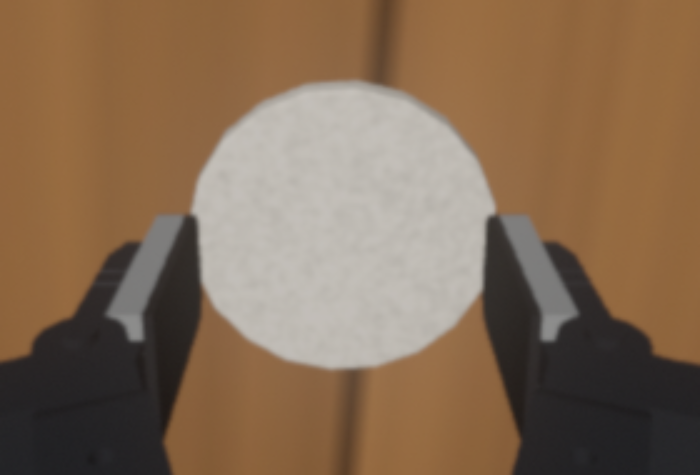

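The crop shows the fingertips ending at crop (190,215) and (495,215), clearly above the disc with its full outline visible, so the tips are still higher than the blank. I'll measure the height of the tips.

Run:
```python
from h import *
o,c=wrist(); P=pts(c); T=Ro.from_rotvec(o["orientation"]).inv().apply((P.reshape(-1,3)-o["eef_pos"])).reshape(P.shape)
dark=(P[...,2]>.0105)&(c["range_z"]>0)
dark=cv2.erode(dark.astype(np.uint8),np.ones((2,2)))>0
for s in(-1,1):
    e=T[dark&(s*T[...,1]>.02)&(abs(T[...,1])<.06)]
    print(s,len(e),"tool z pctl",np.percentile(e[:,2],[90,95,98,99,99.8]).round(4)); k=e[e[:,2]>np.percentile(e[:,2],98)]; print(k.min(0).round(4),k.max(0).round(4))
print(o["q"],o["wrist_force"])
```

```text
-1 14790 tool z pctl [-0.0466 -0.035  -0.0264 -0.0228 -0.018 ]
[-0.011  -0.04   -0.0263] [ 0.0115 -0.0269 -0.0154]
1 14438 tool z pctl [-0.0472 -0.0358 -0.0273 -0.0242 -0.0202]
[-0.0096  0.0254 -0.0273] [ 0.0117  0.0386 -0.0177]
[ 2.15185633e-01 -1.19645082e-01 -5.00368797e-01  1.19001098e+00
 -1.29241258e-05  1.71497364e+00] [0.07105159 0.61030162 0.1961728 ]
```

Request:
jog_arm([
  [0,0,-0.4,0,0,0,0.84],
  [0,0,-0.4,0,0,0,0.84],
  [0,0,0,0,0,0,0.84],
  [0,0,0.5,0,0,0,0.84],
  [0,0,0.8,0,0,0,0.84],
])

```text
time: 4.55
eef_pos: [0.4051, 0.157, -0.0068]
orientation: [-2.141, -2.298, 0.002]
wrist_force: [-0.1, 0.4, 0.2]
opening: 0.0716
gripper_force: 0.0
```

Request:
jog_arm([
  [0,0,0.2,0,0,0,0.84],
  [0,0,0.4,0,0,0,0.84],
  [0,0,0.4,0,0,0,0.84],
])

```text
time: 4.85
eef_pos: [0.4053, 0.1571, -0.0104]
orientation: [-2.141, -2.299, 0.001]
wrist_force: [0.8, 0.5, 0.1]
opening: 0.0716
gripper_force: 0.0
```

```bash
cat >> h.py <<'E'
def tips(o,c):
    P=pts(c); T=Ro.from_rotvec(o["orientation"]).inv().apply((P.reshape(-1,3)-o["eef_pos"])).reshape(P.shape)
    dark=(T[...,2]<.06)&(c["range_z"]>0)&(c["color"].max(2)<75)
    dark=cv2.erode(dark.astype(np.uint8),np.ones((2,2)))>0
    return [np.percentile(T[dark&(s*T[...,1]>.0)&(abs(T[...,1])<.06)&(abs(T[...,0])<.013)][:,2],[98,99.5,99.9]).round(4) for s in(-1,1)]
E
python3 - <<'E'
from h import *
o,c=wrist(); print(o["eef_pos"],o["wrist_force"],tips(o,c)); print(disc(c,(180,100,340,330),.007))
E
```

```text
[ 0.40532749  0.15707564 -0.01041806] [0.78768641 0.50234266 0.11201142] [array([-0.0298, -0.0243, -0.0223]), array([-0.0308, -0.0256, -0.0236])]
(array([  192,   189,   132,   124, 12795], dtype=int32), array([257.57092614, 250.97288003]), ((257.82208251953125, 252.5749053955078), 66.19783020019531), array([0.40486145, 0.1592808 , 0.007     ]))
```

Request:
jog_arm([
  [0.1,0,0.2,0,0,0,0.84],
  [0.1,0,0.4,0,0,0,0.84],
  [0.1,0,0.6,0,0,0,0.84],
  [0.1,0,0.6,0,0,0,0.8],
  [0.1,0,0.6,0,0,0,0.75],
])

```text
time: 5.4
eef_pos: [0.4055, 0.1581, -0.0161]
orientation: [-2.141, -2.299, 0.0]
wrist_force: [0.8, 0.4, 0.9]
opening: 0.0639
gripper_force: 0.0
```

Request:
jog_arm([
  [0,0,0,0,0,0,0.65],
  [0,0,0,0,0,0,0.65],
  [0,0,0,0,0,0,0.65],
  [0,0,0,0,0,0,0.65],
])

```text
time: 5.8
eef_pos: [0.406, 0.1582, -0.0156]
orientation: [2.141, 2.299, 0.001]
wrist_force: [-0.2, 0.3, 3.3]
opening: 0.0604
gripper_force: 27.3
```

Request:
jog_arm([
  [0,0,-1,0,0,0,0.6],
  [0,0,-4,0,0,0,0.6],
  [0,0,-8,0,0,0,0.6],
  [0,0,-8,0,0,0,0.6],
], grip_force=35)

```text
time: 6.2
eef_pos: [0.41, 0.1592, 0.0701]
orientation: [2.137, 2.294, 0.014]
wrist_force: [1.3, -0.6, -0.2]
opening: 0.0598
gripper_force: 37.9
```

Run:
```python
from h import *
o,c=wrist(); print(o["eef_pos"],o["opening"],o["gripper_force"],disc(c,(150,100,360,360),.08))
cv2.imwrite("pics/w4.png",c["color"][:,:,::-1])
print(rel([.6195,.0386,.065],Rdown()))
```

```text
[0.40998586 0.15915399 0.07014509] 0.059781939616879755 37.867271304130554 (array([  190,   195,   134,   127, 13457], dtype=int32), array([256.2160214 , 257.97837557]), ((256.31817626953125, 259.0), 67.7530746459961), array([0.40931475, 0.15363856, 0.08      ]))
(array([-13.48544964,  20.18805236,   0.40514691]), array([ 0.00729245, -0.00106424,  0.00115423]))
```

View pics/w4.png

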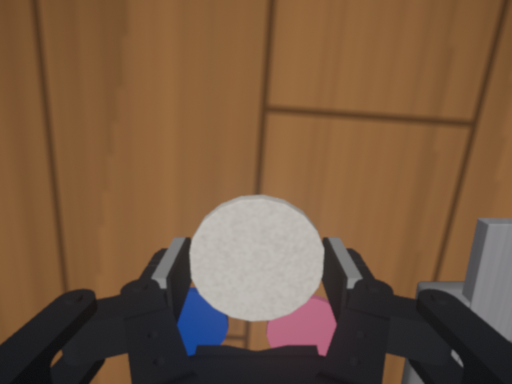

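The blank is gripped flat between the pads and centred at (256,258). Next I'll go beside the nest to measure it from above.

Request:
jog_arm([
  [-2,2,-3,0,0,0,0.6],
  [-5,5.2,-5,0,0,0,0.6],
  [-8,8.4,-7,0,0,0,0.6],
  [-11,11.5,-7,0,0,0,0.6],
  [-13.5,14,-7,0,0,0,0.6],
])

```text
time: 6.75
eef_pos: [0.5564, 0.0318, 0.1338]
orientation: [2.142, 2.298, 0.0]
wrist_force: [0.2, -0.3, 0.5]
opening: 0.0596
gripper_force: 37.9
```

Request:
jog_arm([
  [0,0,0,0,0,0,0.6],
  [0,0,0,0,0,0,0.6],
])

```text
time: 6.95
eef_pos: [0.5539, 0.033, 0.1323]
orientation: [-2.141, -2.295, 0.003]
wrist_force: [-0.7, 0.3, 0.0]
opening: 0.0597
gripper_force: 37.9
```

Run:
```python
from h import *
o,c=wrist(); print(o["eef_pos"],o["opening"],o["gripper_force"])
cv2.imwrite("pics/w5.png",c["color"][:,:,::-1]); np.savez("w5.npz",**c)
```

```text
[0.55388685 0.0330353  0.13227763] 0.059655050582634234 37.94743001461029
```

View pics/w5.png

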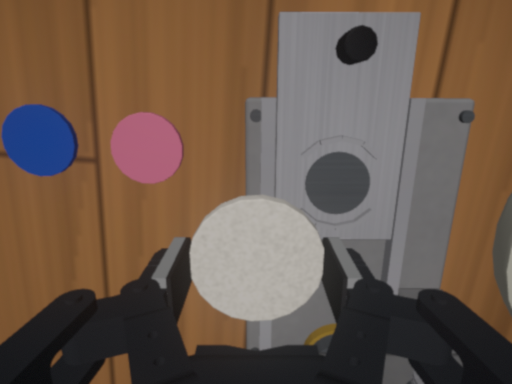

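The wrist view shows the nest's dark disc at (337,183), its lips around it, the knob at (357,45), and the bed edges running from (280,13) and (419,13).

Run:
```python
from h import *
c=dict(np.load("w5.npz")); g=cv2.cvtColor(c["color"],cv2.COLOR_RGB2GRAY)
def blob(x0,y0,x1,y1,th,z):
    m=np.zeros_like(g); m[y0:y1,x0:x1]=g[y0:y1,x0:x1]<th
    n,l,st,ce=cv2.connectedComponentsWithStats(m); i=1+np.argmax(st[1:,4])
    e=cv2.fitEllipse(max(cv2.findContours((l==i).astype(np.uint8),0,1)[0],key=len))
    return st[i],e,ray(c,*e[0],z), l==i
a=blob(298,145,376,220,110,.032); print(a[:3])
k=blob(325,15,390,75,50,.051); print(k[:3], np.median(pts(c)[k[3]],0))
P=pts(c)
for r in range(60,230,20):
    row=np.where((P[r,:,2]>.025)&(P[r,:,2]<.05))[0]; row=row[(row>240)&(row<480)]
    print(r,row.min(),row.max(),ray(c,row.min(),r,.03)[:2],ray(c,row.max(),r,.03)[:2]) 
print(disc(c,(170,180,345,330),.1563))
print(disc(c,(170,180,345,330),.1553)[3])
print(P[230:280:10,230:280:10,2].round(4))
```

```text
(array([ 305,  152,   65,   62, 3201], dtype=int32), ((337.14794921875, 182.53712463378906), (60.87175369262695, 65.1004638671875), 64.48037719726562), array([0.61722451, 0.04013456, 0.032     ]))
(array([ 336,   26,   41,   38, 1131], dtype=int32), ((356.5163269042969, 44.92756652832031), (32.20146942138672, 42.79205322265625), 55.14512634277344), array([0.6117688 , 0.13951771, 0.051     ])) [0.60861015 0.13780818 0.06320338]
60 278 414 [0.56189962 0.12858257] [0.66071731 0.13539152]
80 278 411 [0.56311467 0.11478776] [0.6613417  0.12157325]
100 261 425 [0.55158728 0.09964607] [0.67473442 0.10817537]
120 261 422 [0.55266842 0.08488721] [0.6756185  0.09342591]
140 261 419 [0.55378698 0.06961741] [0.67653318 0.07816578]
160 261 416 [0.55494495 0.05380968] [0.67748009 0.06236796]
180 261 413 [0.55614445 0.03743509] [0.67846096 0.04600354]
200 286 411 [0.57789898 0.02190384] [0.68029578 0.02909898]
220 311 408 [0.60045073 0.00580343] [0.6813655  0.01150719]
(array([  190,   180,   155,   150, 14890], dtype=int32), array([261.05433177, 253.6256548 ]), ((268.16241455078125, 247.37408447265625), 82.85641479492188), array([0.55485577, 0.03742363, 0.1563    ]))
[0.55490445 0.03690359 0.1553    ]
[[0.1544 0.1547 0.1544 0.1548 0.1547]
 [0.1535 0.1535 0.1544 0.1548 0.1543]
 [0.1543 0.1546 0.1545 0.1545 0.1542]
 [0.154  0.1542 0.154  0.1548 0.2868]
 [0.154  0.1538 0.1535 0.1544 0.1536]]
```

Request:
jog_arm([
  [0,2.2,0,0,0,0,0.6],
  [0.1,4.4,0,0,0,0,0.6],
  [0.1,6.4,1,0,0,0,0.6],
  [0.1,6.4,4,0,0,0,0.6],
  [0.1,6.4,7,0,0,0,0.6],
])

```text
time: 7.5
eef_pos: [0.6188, 0.0405, 0.0641]
orientation: [2.138, 2.3, 0.002]
wrist_force: [-0.3, -1.0, -0.6]
opening: 0.0599
gripper_force: 38.0
```

Request:
jog_arm([
  [0,0,1,0,0,0,0.6],
  [0,0,2,0,0,0,0.6],
  [0,0,2,0,0,0,0.6],
  [0,0,2,0,0,0,0.6],
])

```text
time: 7.9
eef_pos: [0.6192, 0.0392, 0.0454]
orientation: [2.14, 2.298, 0.002]
wrist_force: [0.7, 0.1, 0.2]
opening: 0.0597
gripper_force: 38.0
```

Run:
```python
from h import *
o,c=wrist(); print(o["eef_pos"],o["wrist_force"]); cv2.imwrite("pics/w6.png",c["color"][:,:,::-1]); np.savez("w6.npz",**c)
print(rel([.6182,.0386,.018],Rdown()))
g=cv2.cvtColor(c["color"],cv2.COLOR_RGB2GRAY); m=(g<50).astype(np.uint8); m[150:]=0; m[:,:150]=0;m[:,400:]=0
n,l,st,ce=cv2.connectedComponentsWithStats(m)
for i in range(1,n):
    if st[i][4]>200: print(st[i],ce[i],ray(c,*ce[i],.055))
```

```text
[0.61916859 0.03921881 0.04543971] [0.70046939 0.06732214 0.19393942]
(array([-0.03579844, -0.15864922,  2.79021267]), array([0.00295474, 0.00032132, 0.00142669]))
[ 229    0   55   53 2366] [255.97168216  22.65046492] [0.6111106  0.13788244 0.055     ]
```

Request:
jog_arm([
  [0,-0.1,1,0,0,0,0.6],
  [0,-0.1,1.8,0,0,0,0.6],
  [0,-0.1,2.3,0,0,0,0.6],
  [0,-0.1,2.5,0,0,0,0.6],
  [0,-0.1,2.5,0,0,0,0.6],
])

```text
time: 8.45
eef_pos: [0.617, 0.0389, 0.0181]
orientation: [-2.14, -2.298, 0.002]
wrist_force: [-0.3, -0.4, 0.0]
opening: 0.0597
gripper_force: 38.0
```

Request:
jog_arm([
  [0,0,0.1,0,0,0,0.6],
  [0,0,0.2,0,0,0,0.6],
  [0,0,0.2,0,0,0,0.6],
])

```text
time: 8.75
eef_pos: [0.6177, 0.0389, 0.0171]
orientation: [2.141, 2.299, 0.0]
wrist_force: [0.3, 0.3, -0.3]
opening: 0.0598
gripper_force: 38.0
```

Request:
jog_arm([
  [0,0,0.1,0,0,0,0.6],
  [0,0,0.2,0,0,0,0.6],
  [0,0,0.2,0,0,0,0.6],
])

```text
time: 9.05
eef_pos: [0.6179, 0.0389, 0.0166]
orientation: [2.141, 2.298, 0.001]
wrist_force: [-1.9, 0.3, 5.0]
opening: 0.0597
gripper_force: 38.5
```

Request:
jog_arm([
  [0,0,-0.1,0,0,0,0.72],
  [0,0,-0.1,0,0,0,0.76],
  [0,0,-0.1,0,0,0,0.82],
  [0,0,-0.1,0,0,0,0.84],
  [0,0,-0.1,0,0,0,0.84],
])

```text
time: 9.55
eef_pos: [0.6174, 0.0389, 0.0157]
orientation: [-2.141, -2.299, 0.001]
wrist_force: [0.1, 0.7, 0.1]
opening: 0.0714
gripper_force: 0.0
```

Request:
jog_arm([
  [0,0,-0.5,0,0,0,0.84],
  [0,0,-2.5,0,0,0,0.84],
  [0,0,-6,0,0,0,0.84],
  [0,0,-9,0,0,0,0.84],
  [0,0,-9,0,0,0,0.84],
])

```text
time: 10.05
eef_pos: [0.6216, 0.0387, 0.1128]
orientation: [2.135, 2.293, 0.011]
wrist_force: [0.7, 0.8, 1.9]
opening: 0.0716
gripper_force: 0.0
```

Run:
```python
from h import *
o,c=wrist(); print(o["eef_pos"],o["opening"]); np.savez("w7.npz",**c); cv2.imwrite("pics/w7.png",c["color"][:,:,::-1])
P=pts(c); m=(P[...,2]>.0365)&(P[...,2]<.045)&(c["color"].min(2)>120)
n,l,st,ce=cv2.connectedComponentsWithStats(m.astype(np.uint8)); i=1+np.argmax(st[1:,4]); print(st[i],ce[i],ray(c,*ce[i],.039))
q=P[l==i]; A=np.c_[q[:,:2]-q[:,:2].mean(0),np.ones(len(q))]; print("plane",np.linalg.lstsq(A,q[:,2],rcond=None)[0])
```

```text
[0.62156342 0.03871169 0.11284872] 0.07158274810758558
[ 209  155   84   81 5273] [250.32979329 195.05404893] [0.61715517 0.03869322 0.039     ]
plane [ 0.00053251 -0.00203848  0.03856765]
```

View pics/w7.png

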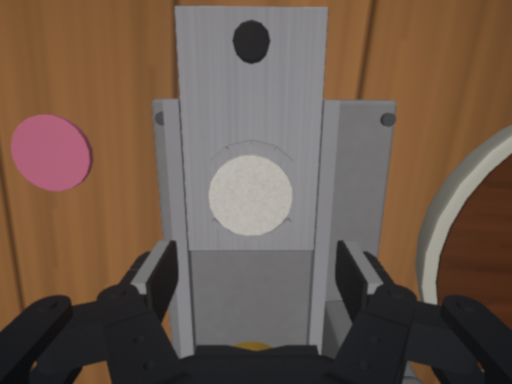

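The blank lies flat in the nest at (250,195), inside the lips with the knob at (251,42). Next I'll move behind the knob with the fingers shut.

Request:
jog_arm([
  [3,0,0,0,0,0,0.5],
  [6.5,0,0,0,0,0,0.2],
  [10,0,0,0,0,0,0],
  [13.3,0,0,0,0,0,0],
  [13.3,0,0,0,0,0,0],
])

```text
time: 10.6
eef_pos: [0.6065, 0.1756, 0.1044]
orientation: [-2.133, -2.302, 0.001]
wrist_force: [0.0, -0.4, -0.1]
opening: 0.0007
gripper_force: 0.0
```

Request:
jog_arm([
  [0,0,0,0,0,0,0],
  [0,0,0,0,0,0,0],
  [0,0,0,0,0,0,0],
])

```text
time: 10.9
eef_pos: [0.6082, 0.1703, 0.1056]
orientation: [-2.143, -2.297, 0.001]
wrist_force: [-0.3, -0.3, 0.6]
opening: 0.0003
gripper_force: 0.0
```

Run:
```python
from h import *
o,c=wrist(); print(o["eef_pos"],o["opening"]); print(tips(o,c)); print(rel([.6087,.172,.055],Rdown()))
P=pts(c); T=Ro.from_rotvec(o["orientation"]).inv().apply((P.reshape(-1,3)-o["eef_pos"])).reshape(P.shape)
e=T[(c["range_z"]>0)&(T[...,2]<.02)&(abs(T[...,1])<.02)&(T[...,2]>-.05)]; print(len(e),e.min(0),e.max(0)); np.savez("w8.npz",**c)
print(np.histogram(e[:,2],bins=14))
```

```text
[0.6081569  0.17026862 0.10559199] 0.00029750071240101895
[array([-0.0357, -0.0242, -0.0188]), array([-0.0384, -0.0258, -0.0215])]
(array([0.16768212, 0.05994635, 5.07381216]), array([-0.00047025,  0.00030693, -0.0005132 ]))
2529 [-0.01170739 -0.01440312 -0.04999712] [ 0.01181911  0.01277295 -0.0139094 ]
(array([523, 133, 140, 232, 199, 196, 199, 165, 186, 166, 153, 125,  76,
        36]), array([-0.04999712, -0.04741943, -0.04484173, -0.04226404, -0.03968634,
       -0.03710865, -0.03453095, -0.03195326, -0.02937556, -0.02679787,
       -0.02422018, -0.02164248, -0.01906479, -0.01648709, -0.0139094 ]))
```

Request:
jog_arm([
  [0.1,0,2,0,0,0,0],
  [0.1,0,4.5,0,0,0,0],
  [0.1,0,6.5,0,0,0,0],
  [0.1,0,7.3,0,0,0,0],
  [0.1,0,7.3,0,0,0,0],
])

```text
time: 11.45
eef_pos: [0.6068, 0.1716, 0.0312]
orientation: [-2.141, -2.296, 0.004]
wrist_force: [-0.7, 0.4, 0.5]
opening: 0.0001
gripper_force: 0.0
```

Request:
jog_arm([
  [-0.3,0,0,0,0,0,0],
  [-0.6,0,0,0,0,0,0],
  [-1,0,0,0,0,0,0],
  [-1.5,0,0,0,0,0,0],
  [-2,0,0,0,0,0,0],
])

```text
time: 11.95
eef_pos: [0.6105, 0.1535, 0.0344]
orientation: [-2.14, -2.3, -0.006]
wrist_force: [0.7, 3.2, 2.7]
opening: -0.0001
gripper_force: 1.7
```

Request:
jog_arm([
  [-1,0,0,0,0,0,0],
  [-2.2,0,0,0,0,0,0],
  [-3.4,0,0,0,0,0,0],
  [-4.6,0,0,0,0,0,0],
  [-5.8,0,0,0,0,0,0],
])

```text
time: 12.45
eef_pos: [0.6138, 0.0936, 0.0331]
orientation: [2.142, 2.298, 0.001]
wrist_force: [0.1, 3.2, 2.1]
opening: -0.0
gripper_force: 1.8
```

Request:
jog_arm([
  [-1,0,0,0,0,0,0],
  [-2,0,0,0,0,0,0],
  [-3,0,0,0,0,0,0],
  [-4,0,0,0,0,0,0],
  [-5,0,0,0,0,0,0],
])

```text
time: 12.95
eef_pos: [0.6169, 0.0441, 0.0329]
orientation: [-2.141, -2.299, 0.001]
wrist_force: [0.7, 3.6, 2.3]
opening: 0.0002
gripper_force: 1.8
```

Request:
jog_arm([
  [-0.4,0,0,0,0,0,0],
  [-0.8,0,0,0,0,0,0],
  [-1.1,0,0,0,0,0,0],
  [-1.3,0,0,0,0,0,0],
  [-1.5,0,0,0,0,0,0],
])

```text
time: 13.45
eef_pos: [0.6178, 0.03, 0.0328]
orientation: [-2.14, -2.299, 0.001]
wrist_force: [-1.0, 3.0, 1.5]
opening: -0.0001
gripper_force: 1.6
```

Request:
jog_arm([
  [-0.2,0,0,0,0,0,0],
  [-0.4,0,0,0,0,0,0],
  [-0.4,0,0,0,0,0,0],
])

```text
time: 13.75
eef_pos: [0.618, 0.0278, 0.0328]
orientation: [-2.138, -2.298, -0.003]
wrist_force: [-1.2, 6.4, 2.1]
opening: -0.0003
gripper_force: 3.4
```

Force is rising, so it's close to the stop.

Request:
jog_arm([
  [-0.2,0,0,0,0,0,0],
  [-0.3,0,0,0,0,0,0],
  [-0.3,0,0,0,0,0,0],
  [-0.3,0,0,0,0,0,0],
])

```text
time: 14.15
eef_pos: [0.618, 0.0278, 0.0329]
orientation: [-2.133, -2.297, -0.009]
wrist_force: [-1.9, 12.4, 1.9]
opening: -0.0001
gripper_force: 6.1
```

Request:
jog_arm([
  [1,0,0,0,0,0,0],
  [2.5,0,-2,0,0,0,0],
  [2.5,0,-6,0,0,0,0],
  [2.5,0,-10.5,0,0,0,0.3],
  [2.5,0,-15,0,0,0,0.6],
])

```text
time: 14.65
eef_pos: [0.6162, 0.0467, 0.1833]
orientation: [2.141, 2.298, -0.006]
wrist_force: [0.9, -0.7, -0.6]
opening: 0.0285
gripper_force: 0.0
```

Request:
jog_arm([
  [0,0,-4.5,0,0,0,0.62],
  [0,0,-9,0,0,0,0.62],
  [0,0,-13.5,0,0,0,0.62],
  [0,0,-17,0,0,0,0.62],
  [0,0,-17,0,0,0,0.62],
])

```text
time: 15.15
eef_pos: [0.6187, 0.0464, 0.3598]
orientation: [2.135, 2.29, 0.009]
wrist_force: [-0.0, 0.4, 0.2]
opening: 0.0529
gripper_force: 0.0
```

Run:
```python
from h import *
o=arm.get_obs(); print(o["eef_pos"],o["q"]); print(rel([.514,-.0745,.353],Rdown(np.radians(3.8))))
for n,(x0,y0,x1,y1),th in(("scene",(208,138,246,162),110),("side",(240,176,275,216),60)):
    c=arm.read_camera(n); im=c["color"].astype(int)
    cv2.imwrite(f"pics/{n}2.png",c["color"][:,:,::-1])
    m=np.zeros(im.shape[:2],bool); m[y0:y1,x0:x1]=im[y0:y1,x0:x1].max(2)<th
    k,l,st,ce=cv2.connectedComponentsWithStats(m.astype(np.uint8)); i=1+np.argmax(st[1:,4]); print(st[i],ce[i],ray(c,*ce[i],.296))
```

```text
[0.61866945 0.04641348 0.35975785] [-0.03150881  0.42196941  0.83439541  1.97127557 -0.00311125  1.46912828]
(array([-11.32532607, -11.29595293,   0.59393008]), array([0.01157753, 0.00428546, 0.00381809]))
[212 138  34  24 377] [233.44297082 148.8806366 ] [ 0.50059595 -0.08567089  0.296     ]
[246 182  21  32 275] [256.01090909 197.61090909] [ 0.51549663 -0.10371565  0.296     ]
```

Request:
jog_arm([
  [-2.5,-2.5,0,0,0,0,0.62],
  [-5.5,-5.5,0,0,0,0,0.62],
  [-8.5,-8.5,0,0,0,0,0.62],
  [-11.2,-11.1,0,0,0,0,0.62],
  [-11.2,-11.1,0,0,0,0,0.62],
])

```text
time: 15.75
eef_pos: [0.5107, -0.0749, 0.3509]
orientation: [-2.145, -2.291, 0.008]
wrist_force: [0.6, 0.9, 0.3]
opening: 0.0531
gripper_force: 0.0
```

Request:
jog_arm([
  [0,0,0,0,0,0,0.62],
  [0,0,0,0,0,0,0.62],
])

```text
time: 15.95
eef_pos: [0.5142, -0.0714, 0.3514]
orientation: [-2.139, -2.298, 0.002]
wrist_force: [0.9, 0.7, -1.1]
opening: 0.053
gripper_force: 0.0
```

Run:
```python
from h import *
o,c=wrist(); print(o["eef_pos"],o["orientation"]); cv2.imwrite("pics/w9.png",c["color"][:,:,::-1])
P=pts(c); m=(P[...,2]>.27)&(P[...,2]<.315)&(P[...,0]>.48)&(P[...,0]<.55)&(P[...,1]<-.03)&(c["range_z"]>0)
e=P[m]; print(len(e), e.min(0),e.max(0),np.median(e,0))
q=e[e[:,2]>.300]; print(len(q),q.mean(0),q.min(0),q.max(0), np.degrees(np.arctan(-np.polyfit(q[:,1],q[:,0],1)[0])), np.polyval(np.polyfit(q[:,1],q[:,0],1),-.0745))
print(rel([.514,-.0745,.263],Rdown(np.radians(3.8))))
```

```text
[ 0.51423633 -0.07138824  0.35136252] [-2.13935969e+00 -2.29767247e+00  1.98896781e-03]
5237 [ 0.50065789 -0.1511425   0.27008044] [ 0.54985179 -0.05045947  0.3099738 ] [ 0.51614104 -0.09474511  0.30571397]
4365 [ 0.51486803 -0.09646641  0.3057376 ] [ 0.50091423 -0.1511425   0.30000016] [ 0.52918913 -0.05045947  0.3099738 ] 3.549304242478792 0.5135055305806441
(array([-0.33787622, -0.05604449,  8.8655675 ]), array([-0.00195166, -0.00059689,  0.00567655]))
```

View pics/w9.png

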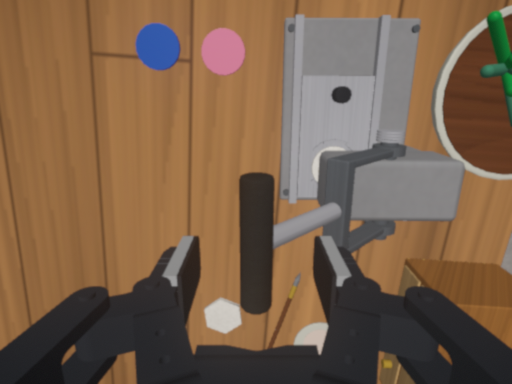

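The bar runs down the view from (256,175) to (256,312), between the open fingers. The bed is home, with the white blank showing under the head at (330,165). Descending to grasp.

Request:
jog_arm([
  [-0.2,0,2,0,0,0,0.62],
  [-0.3,0,4.5,0,0,0,0.62],
  [-0.3,0,7,0,0,0,0.62],
  [-0.3,0,8.8,0,0,0,0.62],
  [-0.3,0,8.8,0,0,0,0.62],
])

```text
time: 16.5
eef_pos: [0.5133, -0.0734, 0.2609]
orientation: [-2.135, -2.296, 0.005]
wrist_force: [-0.2, 0.4, -0.2]
opening: 0.0528
gripper_force: 0.0
```

Request:
jog_arm([
  [0,0,0,0,0,0,0.4],
  [0,0,0,0,0,0,0.2],
  [0,0,0,0,0,0,0.1],
  [0,0,0,0,0,0,0.1],
  [0,0,0,0,0,0,0.1],
], grip_force=50)

```text
time: 17.0
eef_pos: [0.5142, -0.0745, 0.2665]
orientation: [2.141, 2.298, 0.001]
wrist_force: [-5.5, 1.1, 4.7]
opening: 0.0224
gripper_force: 49.6
```

Request:
jog_arm([
  [0,-0.7,0.75,0,0,0,0.1],
  [0,-1.3,1.45,0,0,0,0.1],
  [0,-1.9,2.2,0,0,0,0.1],
  [0,-2.5,3,0,0,0,0.1],
  [0,-3,3.85,0,0,0,0.1],
])

```text
time: 17.5
eef_pos: [0.4872, -0.0763, 0.2301]
orientation: [2.136, 2.294, 0.011]
wrist_force: [-1.9, 3.2, 10.0]
opening: 0.0223
gripper_force: 52.9
```

Request:
jog_arm([
  [0,-0.7,1.2,0,0,0,0.1],
  [0,-1.3,2.5,0,0,0,0.1],
  [0,-1.8,3.8,0,0,0,0.1],
  [0,-2.2,5.1,0,0,0,0.1],
  [0,-2.5,6.5,0,0,0,0.1],
], grip_force=60)

```text
time: 18.0
eef_pos: [0.4614, -0.078, 0.1649]
orientation: [2.138, 2.296, 0.009]
wrist_force: [-6.4, 4.5, 11.8]
opening: 0.0223
gripper_force: 64.6
```

Request:
jog_arm([
  [0,-0.1,0.9,0,0,0,0.1],
  [0,-0.25,1.8,0,0,0,0.1],
  [0,-0.3,2.6,0,0,0,0.1],
  [0,-0.35,3.3,0,0,0,0.1],
  [0,-0.35,3.3,0,0,0,0.1],
], grip_force=80)

```text
time: 18.5
eef_pos: [0.4563, -0.0783, 0.1303]
orientation: [2.141, 2.298, 0.003]
wrist_force: [-6.3, 2.7, 11.3]
opening: 0.0223
gripper_force: 81.1
```

Request:
jog_arm([
  [0,0,0.3,0,0,0,0.1],
  [0,0,0.6,0,0,0,0.1],
  [0,0,0.9,0,0,0,0.1],
  [0,0,1.1,0,0,0,0.1],
  [0,0,1.1,0,0,0,0.1],
])

```text
time: 19.0
eef_pos: [0.4558, -0.0784, 0.1197]
orientation: [2.141, 2.299, 0.002]
wrist_force: [-8.8, 3.1, 10.8]
opening: 0.0223
gripper_force: 82.2
```

Request:
jog_arm([
  [0,0,0.2,0,0,0,0.1],
  [0,0,0.3,0,0,0,0.1],
  [0,0,0.4,0,0,0,0.1],
  [0,0,0.4,0,0,0,0.1],
])

```text
time: 19.4
eef_pos: [0.4559, -0.0784, 0.1165]
orientation: [2.141, 2.298, 0.003]
wrist_force: [-10.6, 3.1, 13.0]
opening: 0.0222
gripper_force: 82.5
```

Request:
jog_arm([
  [0,-0.1,0.2,0,0,0,0.1],
  [0,-0.1,0.4,0,0,0,0.1],
  [0,-0.1,0.4,0,0,0,0.1],
])

```text
time: 19.7
eef_pos: [0.4559, -0.0784, 0.1118]
orientation: [2.14, 2.298, 0.005]
wrist_force: [-4.2, 3.7, 8.8]
opening: 0.0224
gripper_force: 83.3
```

Request:
jog_arm([
  [0,0,0.2,0,0,0,0.1],
  [0,0,0.3,0,0,0,0.1],
  [0,0,0.3,0,0,0,0.1],
])

```text
time: 20.0
eef_pos: [0.456, -0.0784, 0.1097]
orientation: [2.14, 2.297, 0.005]
wrist_force: [-5.9, 4.1, 12.7]
opening: 0.0224
gripper_force: 83.6
```

Run:
```python
from h import *
o,c=wrist(); print(o["eef_pos"],o["wrist_force"])
P=pts(c); ok=(c["range_z"]>0)&(c["color"].max(2)<80)
for y0,y1 in((-.065,-.03),(-.15,-.11)):
    e=P[ok&(P[...,0]>.42)&(P[...,0]<.49)&(P[...,1]>y0)&(P[...,1]<y1)&(P[...,2]>.1)&(P[...,2]<.2)]
    if len(e)>20: print(y0,len(e),e.min(0),e.max(0),np.percentile(e[:,2],[50,90,98]))
for n in("scene","side"):
    c=arm.read_camera(n); P=pts(c); ok=(c["range_z"]>0)&(c["color"].max(2)<110)
    e=P[ok&(P[...,0]>.43)&(P[...,0]<.485)&(P[...,1]>-.158)&(P[...,1]<-.1)&(P[...,2]>.1)&(P[...,2]<.2)]
    if len(e)>10: print(n,len(e),e.min(0).round(3),e.max(0).round(3),np.percentile(e[:,2],[50,90,98]).round(4))
    # shaft + brass die
    r,g,b=[c["color"][...,i].astype(int) for i in range(3)]
    br=(r-b>50)&(P[...,0]>.58)&(P[...,0]<.68)&(abs(P[...,1]+.095)<.04)&(P[...,2]>.033)&(P[...,2]<.1); e=P[br]
    print(n,"brass",len(e), e.min(0).round(4) if len(e) else "", np.percentile(e[:,2],[2,10,50]) if len(e) else "")
```

```text
[ 0.45597291 -0.07838003  0.10969749] [-5.85613822  4.11802586 12.7354903 ]
-0.065 6644 [ 0.43074778 -0.06499955  0.14058979] [ 0.48999102 -0.05388927  0.19999632] [0.18122912 0.19780501 0.19958313]
scene 47 [ 0.461 -0.153  0.145] [ 0.483 -0.1    0.166] [0.1575 0.1635 0.1656]
scene brass 27 [ 0.6131 -0.0911  0.0395] [0.03980578 0.04076182 0.04644601]
side 154 [ 0.445 -0.157  0.141] [ 0.471 -0.1    0.164] [0.1579 0.1615 0.1625]
side brass 44 [ 0.5999 -0.123   0.0389] [0.04009018 0.04162235 0.04543754]
```

Request:
jog_arm([
  [0,0,0,0,0,0,0.1],
  [0,0,0.2,0,0,0,0.1],
  [0,0,0.4,0,0,0,0.1],
  [0,0,0.4,0,0,0,0.1],
  [0,0,0.4,0,0,0,0.1],
], grip_force=120)

```text
time: 20.65
eef_pos: [0.4561, -0.0784, 0.1082]
orientation: [2.139, 2.296, 0.006]
wrist_force: [-12.2, 5.2, 22.7]
opening: 0.0212
gripper_force: 117.8
```

Request:
jog_arm([
  [0,-0.1,0.1,0,0,0,0.1],
  [0,-0.1,0.2,0,0,0,0.1],
  [0,-0.1,0.3,0,0,0,0.1],
  [0,-0.1,0.3,0,0,0,0.1],
  [0,-0.1,0.3,0,0,0,0.1],
])

```text
time: 21.15
eef_pos: [0.4563, -0.0784, 0.1072]
orientation: [2.137, 2.295, 0.009]
wrist_force: [-12.5, 5.8, 28.8]
opening: 0.0212
gripper_force: 118.5
```

Request:
jog_arm([
  [0,0,0,0,0,0,0.1],
  [0,0,0,0,0,0,0.1],
  [0,0,0,0,0,0,0.1],
  [0,0,0,0,0,0,0.1],
  [0,0,0,0,0,0,0.1],
])

```text
time: 21.65
eef_pos: [0.4563, -0.0784, 0.1072]
orientation: [2.137, 2.295, 0.009]
wrist_force: [-12.0, 5.8, 28.3]
opening: 0.0218
gripper_force: 118.5
```

Request:
jog_arm([
  [0,0,0,0,0,0,0.1],
  [0,0,0,0,0,0,0.1],
  [0,0,0,0,0,0,0.1],
  [0,0,0,0,0,0,0.1],
  [0,0,0,0,0,0,0.1],
])

```text
time: 22.15
eef_pos: [0.4563, -0.0784, 0.1072]
orientation: [2.137, 2.295, 0.009]
wrist_force: [-12.6, 6.2, 28.8]
opening: 0.0212
gripper_force: 118.5
```

Run:
```python
from h import *
for n in("scene","side"):
    c=arm.read_camera(n); P=pts(c); ok=(c["range_z"]>0)&(c["color"].max(2)<110)
    e=P[ok&(P[...,0]>.43)&(P[...,0]<.485)&(P[...,1]>-.158)&(P[...,1]<-.11)&(P[...,2]>.1)&(P[...,2]<.2)]
    print(n,len(e),np.percentile(e[:,2],[50,90,98]).round(4))
    k=P[(c["color"].max(2)<60)&(c["range_z"]>0)&(P[...,2]>.045)&(P[...,2]<.07)&(abs(P[...,0]-.62)<.03)&(abs(P[...,1])<.05)]
    print("knob",len(k),np.median(k,0).round(4) if len(k) else "")
    r,g,b=[c["color"][...,i].astype(int) for i in range(3)]
    e=P[(r-b>50)&(P[...,0]>.58)&(P[...,0]<.68)&(abs(P[...,1]+.095)<.04)&(P[...,2]>.033)&(P[...,2]<.1)]
    print("brass",len(e),np.percentile(e[:,2],[2,10,50]))
```

```text
scene 47 [0.1556 0.1606 0.1622]
knob 36 [0.6268 0.0079 0.0631]
brass 27 [0.04034863 0.04223165 0.04471481]
side 129 [0.1551 0.1591 0.1624]
knob 9 [ 0.6126 -0.0024  0.0532]
brass 45 [0.04000588 0.0413699  0.04594996]
```

```bash
python3 -c "
from workcell import arm
print(arm.finish_job())"
```

```text
the job is handed in; nothing more can be done
None
```

I handed the job in at about 22 s of the 72 s allowed: the round blank lies flat in the nest, the bed is home against its stop, and the arm is still holding the handle down with a steady 28–29 N (by the spec, roughly 120 N on the blank).

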